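# Return a meal token through the slot

### The arm

A 6-joint arm with a two-finger parallel gripper is mounted at the origin on a cart in front of the work surface, level with it; the furniture and walls round the work are solid. World frame = base frame: x ahead of the robot, y to its left, z up, the work surface at z = 0. Lengths are in m, angles in degrees, forces in N, time in s.
With the tool pointing down it reaches from about 0.25 to 0.725 m from the base axis. Payload 9.7 kg.
Tool frame: the origin (TCP) lies midway between the tips of the shut fingers; the grasp point (between the pads) lies bot.hold_point_z behind it (bot.hold_point_z is the distance from the TCP to the grasp point, in m); z points along the fingers, y is the line along which they close (so a half turn about z gives the same grasp; the last joint's range is limited). The gripper opens to 85 mm and grips with 20 to 120 N. Pads are 22 mm wide; open, the fingers measure 114 mm over their backs; the gripper's body (76 mm by 85 mm) begins 54 mm behind the grasp point. The pads swing forward as they close: fully open they stand 13 mm farther back than shut.
Start: joints at [-73.224, 4.979, 10.078, 95.1, 0, 90], TCP at [0.159, -0.527, 0.231] pointing down, gripper open.
Joint ranges: [-179.16, 179.16], [-48.56, 103.87], [-65.8, 70.77], [-126.05, 130.52], [-82.76, 87.17], [-180, 180]. Speed limits (degrees/s): [127.2, 127.2, 147.25, 180, 180, 180].

### API

Orientations are given as [roll, pitch, yaw] about the fixed x, y, z axes, in that order (R = Rz(yaw) Ry(pitch) Rx(roll)).
In Python, from workcell import bot, camera, camera_model, ticket gives the robot as it stands.
- The arm moves only by the tool send_rows, never from a script. Its argument "targets" is text: rows parted by semicolons, each of 5 numbers parted by spaces: the shift along the tool's x, y, z in mm, then the turn about the tool's z in degrees, then the closure in counts, from 0 (fully open) to 255 (shut). A call has 1 to 20 rows; each row is the pose to reach, as a shift and turn from the pose commanded when the call began, along the tool's axes at that moment; what a row does not reach only later rows make up. A row lasts 1/8 s, in which the tool goes at most 62.5 mm and 10.7 degrees, less where a joint would pass 70% of its speed; a pose out of reach is approached as far as the arm can. A call with a gripper value outside its range is refused whole. The fingers move at their own pace and stop on an object; "newtons" is the grip in N (left out, the last holds). Time passes only in rows, so rows that repeat a pose let the fingers close. It gives the time, the measured TCP pose, the force, the opening and the grip force at its end, in the units of the state.
- bot.get_obs(): the state, without advancing time (a new reading comes with each control period).
- camera(name): name is "side" or "top" or "wrist"; returns the picture (384x512x3 uint8, blue, green, red); there is no depth.
- camera_model(name): a dict with "K" (3x3 intrinsics, pixels), "pose" (4x4, takes a point from camera to world coordinates); the wrist camera has in their place "T_tool_cam" (4x4, takes a point from camera to tool coordinates, whose origin is the TCP and whose axes are the flange's). Camera axes: x right, y down, z forward; pixel columns grow to the right and rows downward; lengths in m; the calibration is good to about 2 mm. A picture is of the moment at which its call begins: read the wrist's pose just before it. camera_model takes no time and is no camera call.
- ticket.job_done(): hands the job in; it is judged then, once.
The state is a dict: "time": time; "q": joint angles; "qd": joint speeds; "joint_efforts": joint torques, N m; "ee_pos": TCP position; "tcp_rot": TCP orientation; "wrist_force": force on the tool from outside, world axes, zero at the start; "torque": the same for the moment, N m; "opening": finger opening in m; "grasp_force": force on a finger pad.
Only numpy, scipy, OpenCV 4.12 (cv2) and the standard library are available. Lean on these libraries where they do the work, as an engineer would, in place of code of your own. Each camera call takes 0.05 s, during which the arm holds its last target. There are 200 camera calls.

### The job

Take the yellow meal token out of its holder, lay it flat on the worktop and let go so that you can take it the other way, then put it short end first into the slot of the grey token return box and push it all the way through, so that it drops inside. Leave the blue token in its holder and do not disturb the cups or the creamer pods.

Things in the scene. Friction and masses are not known exactly. Their poses are not given: they have to be found in the camera images.
- yellow_token: flat yellow plastic meal token with a dark ring on top: a plate 66 mm long (its own x), 44 mm wide (y), 10 mm thick (z up), edges rounded 3 mm, about 35 g. Origin: centre of its underside. It starts flat in its holder, its long axis along the holder's. The worktop between the two holders, in front of the box, is clear (x 0.42 to 0.49 m, y +-0.08 m).
- blue_token: flat blue plastic meal token with a dark ring on top: a plate 66 mm long (its own x), 44 mm wide (y), 10 mm thick (z up), edges rounded 3 mm, about 35 g. Origin: centre of its underside. It starts flat in its holder, its long axis along the holder's. Stays there.
- yellow_holder: fixed holder of the yellow token, origin under its centre on the worktop. A black pad (44 mm in x, top at height 30 mm) carries the token, which overhangs it 11 mm at each end. Grey side walls (inner faces y = +-24.5 mm, 6 mm thick, 72 mm long, up to 52 mm, 12 mm above the token) cover its long sides; the short ends (x = +-33 mm) are open.
- blue_holder: fixed holder of the blue token, origin under its centre on the worktop. A black pad (44 mm in x, top at height 30 mm) carries the token, which overhangs it 11 mm at each end. Grey side walls (inner faces y = +-24.5 mm, 6 mm thick, 72 mm long, up to 52 mm, 12 mm above the token) cover its long sides; the short ends (x = +-33 mm) are open.
- return_box: grey steel token return box, fixed, closed but for the slot in its front; x -8 to 110 mm, 120 mm wide (y), 115 mm high (brass lock on top to 119), clear window low in front. Origin: on the worktop below the slot's mouth; x points straight into the slot, away from the front, z up. Inside: floor at 4 mm, x -4 to 106 mm, y +-56 mm, empty.
- slot (a point): middle of the slot's floor at the mouth: x = 0, y = 0, height 75 mm in the box frame; axes as the box's. The slot is 48 mm wide (y +-24) and 14 mm high (75 to 89 mm). The panel above it has its face at x = 0; the slot's floor ends at x = -4 mm, so a token whose rear end is pushed up to that panel drops inside.
- tongue (a point): middle of the front edge of a fixed steel tongue before the slot, at its top: x = -40 mm, height 75 mm in the box frame. The tongue runs from there to x = -4 mm, level, 28 mm wide (y +-14), 6 mm thick; the token rests on it while half in.
- cheeks (a point): middle, at slot-floor height, between the front ends of two fixed guide cheeks beside the mouth: x = -28 mm in the box frame. They stand at y +-24 to +-28 mm, heights 64 to 89 mm, and flare outward from x = -15 mm to here (58 mm apart there, outer faces y +-33). Fingers that hold the token by its long sides must stay in front of them (x < -29 mm).
- ribbed_cup: white ribbed plastic cup, upside down, 70 mm across, 60 mm high; loose bystander. Origin: centre of its underside.
- creamer_pod_a: small white creamer pod, about 45 mm across, 21 mm high; loose bystander. Origin: centre of its underside.
- creamer_pod_b: a second such creamer pod; loose bystander.
Mind the look-alikes: they are no part of the job. What is meant by the yellow_token is not brown or pink, and is the larger of those in its own colour.

How it is judged (in metres and radians):
On the way:
1. the yellow token lies flat on the worktop, let go (height (world z) of yellow_token below 0.006 m and angle between yellow_token's own z axis and vertical below 0.1 rad and contact force between the fingers and yellow_token below 0.1 N and linear speed of yellow_token below 0.02 m/s), for 0.2 s.
At the end, for the whole second after the job is handed in: The yellow token lies wholly inside the return box (its origin within the box's walls and below 65 mm, clear of the slot), at rest; the blue token still lies in its holder, within 10 mm of where it was (x of yellow_token in the frame of return_box between -0.004 and 0.106 m and y of yellow_token in the frame of return_box between -0.056 and 0.056 m and z of yellow_token in the frame of return_box below 0.065 m and linear speed of yellow_token below 0.02 m/s and distance between blue_token and blue_holder below 0.036 m and distance of blue_token from where it was at the start of the episode below 0.01 m); the robot touches nothing.
It fails at once if the blue token was moved more than 10 mm (distance of blue_token from where it was at the start of the episode above 0.01 m).
It fails at once if the cup or a creamer pod was moved more than 20 mm (distance of any of ribbed_cup, creamer_pod_a, creamer_pod_b from where it was at the start of the episode above 0.02 m).
It also fails if it takes over 69 s, if anything falls off the work surface, if the arm or the gripper's body presses on something with over 40 N, if the wrist force passes 120 N, or if a joint passes its speed limit or range.

## Working session

There is one attempt and no reset: what is moved stays moved. The work goes in short steps, Python scripts to look and compute and a tool call to move; the robot and the scene stay as the last step left them, time stands still between calls to the robot, and variables do not carry over. Pictures are saved under pics/ and viewed, at most 10 in all, crops included, and the job is handed in when it is done.

Besides the shell and the picture viewer there is one more tool, called after "Request:" in YAML: its name, and indented under it one key for each argument. send_rows: Moves the arm, as the interface text tells. Its arguments: {"type":"object","properties":{"targets":{"type":"string"},"newtons":{"type":"number"}},"required":["targets"]}

```bash
mkdir -p pics; python3 - <<'E'
from workcell import bot,camera,camera_model
import cv2,numpy as np
o=bot.get_obs();print(o['time'],o['ee_pos'],o['tcp_rot'],bot.hold_point_z)
for n in('top','side'):
    im=camera(n);cv2.imwrite(f'pics/{n}0.png',im);m=camera_model(n);print(n,np.round(m['K'],1).tolist(),np.round(m['pose'],4).tolist())
print(camera_model('wrist'))
E
```

```text
0.0 [ 0.15867013 -0.52637512  0.230575  ] [-1.79923135e+02 -2.58944777e-04  1.67754790e+01] 0.0187
top [[406.0, 0.0, 250.3], [0.0, 406.0, 188.9], [0.0, 0.0, 1.0]] [[0.0019, -0.998, 0.0633, 0.4837], [-1.0, -0.0023, -0.0072, -0.0204], [0.0073, -0.0633, -0.998, 1.2566], [0.0, 0.0, 0.0, 1.0]]
side [[393.2, 0.0, 249.8], [0.0, 393.2, 184.6], [0.0, 0.0, 1.0]] [[0.9989, -0.0319, 0.034, 0.5313], [-0.0466, -0.6727, 0.7384, -0.6816], [-0.0007, -0.7392, -0.6735, 0.6908], [0.0, 0.0, 0.0, 1.0]]
{'K': array([[312.33211049,   0.        , 260.12344244],
       [  0.        , 312.33211049, 191.75465323],
       [  0.        ,   0.        ,   1.        ]]), 'T_tool_cam': array([[-5.62578235e-04, -9.49993412e-01, -3.12269437e-01,
         7.85634837e-02],
       [ 9.99999265e-01, -8.69757002e-04,  8.44416930e-04,
        -6.01328335e-04],
       [-1.07378905e-03, -3.12268733e-01,  9.49993203e-01,
        -1.43160978e-01],
       [ 0.00000000e+00,  0.00000000e+00,  0.00000000e+00,
         1.00000000e+00]])}
```

View pics/top0.png

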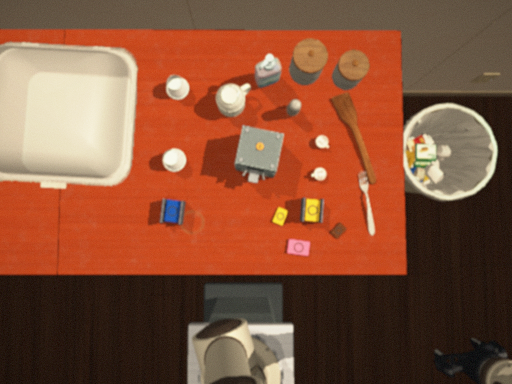

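View pics/side0.png

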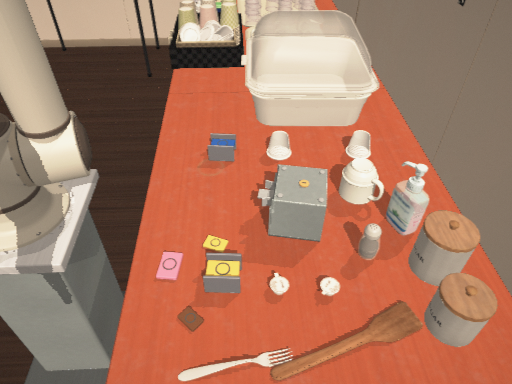

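Yellow candidates in the top view are the token in the grey-walled holder at (312,210) and a smaller loose yellow plate at (281,215). Pink (298,247) and brown (338,230) are ruled out by colour. The one at (312,210) fits: it is the larger yellow one and it sits in a holder. I'll confirm it in an enlarged crop.

```bash
cat > h.py <<'E'
from workcell import bot,camera,camera_model,ticket
import cv2,numpy as np
from scipy.spatial.transform import Rotation as Ro
def ray(n,px,z,obs=None):
    """pixels Nx2 -> world points on plane z"""
    m=camera_model(n)
    T=m['pose'] if n!='wrist' else tcp(obs)@m['T_tool_cam']
    d=np.c_[np.atleast_2d(px),np.ones(len(np.atleast_2d(px)))]@np.linalg.inv(m['K']).T@T[:3,:3].T
    return T[:3,3]+d*((z-T[2,3])/d[:,2])[:,None]
def proj(n,P,obs=None):
    m=camera_model(n);T=m['pose'] if n!='wrist' else tcp(obs)@m['T_tool_cam']
    c=(np.atleast_2d(P)-T[:3,3])@T[:3,:3]@m['K'].T
    return c[:,:2]/c[:,2:]
def tcp(o):
    T=np.eye(4);T[:3,:3]=Ro.from_euler('xyz',o['tcp_rot'],degrees=True).as_matrix();T[:3,3]=o['ee_pos'];return T
def shift(p,yaw,o=None):
    """tool-frame shift mm + turn for world tcp p, tool-x heading yaw deg, tool down"""
    o=o or bot.get_obs();T=tcp(o)
    s=T[:3,:3].T@(np.array(p)-T[:3,3])*1000
    t=-(yaw-o['tcp_rot'][2]);t=(t+180)%360-180
    return np.round(s,1),round(t,1)
def blobs(im,lo,hi,amin=20):
    k=cv2.inRange(cv2.cvtColor(im,cv2.COLOR_BGR2HSV),lo,hi)
    c,_=cv2.findContours(k,cv2.RETR_EXTERNAL,cv2.CHAIN_APPROX_NONE)
    return [x for x in c if cv2.contourArea(x)>amin]
E
python3 - <<'E'
from h import *
im=cv2.imread('pics/top0.png')
for nm,lo,hi in(('y',(22,120,90),(35,255,255)),('b',(100,120,40),(130,255,255))):
    for c in blobs(im,lo,hi):
        M=cv2.moments(c);r=cv2.minAreaRect(c);print(nm,M['m00'],r,ray('top',[M['m10']/M['m00'],M['m01']/M['m00']],.04))
cv2.imwrite('pics/crop1.png',cv2.resize(im[120:260,230:350],None,fx=5,fy=4.28 and 5,interpolation=cv2.INTER_CUBIC)[:600])
print(ray('top',[[253,172],[260,147]],.08),np.round(bot.get_obs()['q'],1))
E
```

```text
y 139.5 ((279.7413635253906, 215.89654541015625), (10.584633827209473, 15.598407745361328), 21.801406860351562) [[ 0.47977823 -0.11737597  0.04      ]]
y 234.0 ((311.65521240234375, 209.63792419433594), (12.70595932006836, 21.425735473632812), 4.763641834259033) [[ 0.4988949  -0.21244884  0.04      ]]
b 266.0 ((171.58462524414062, 210.82308959960938), (14.263994216918945, 21.085905075073242), 7.125016689300537) [[0.49487765 0.20616174 0.04      ]]
[[ 0.60785795 -0.03663359  0.08      ]
 [ 0.68135056 -0.05699686  0.08      ]] [-73.2   5.   10.   95.1  -0.   90. ]
```

View pics/crop1.png

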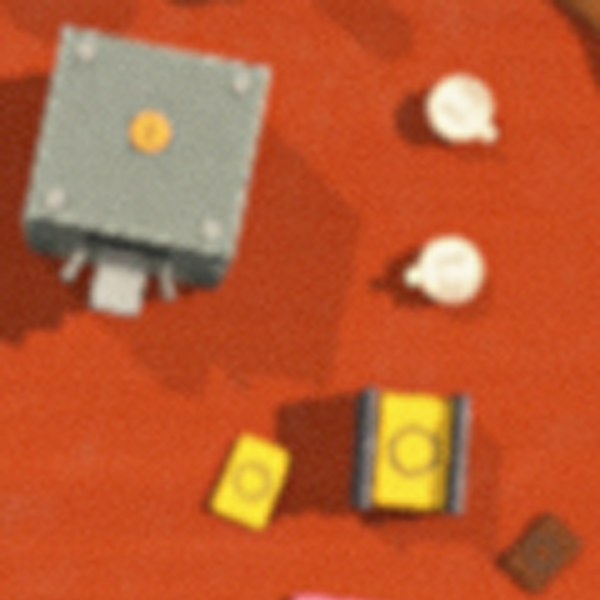

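The crop confirms it: the larger yellow token with a ring is at (415,450) between the grey holder walls, and the smaller loose decoy is at (250,480). The box tongue is at (118,290). Next I'll hover over the token.

```bash
python3 -c "
from h import *
print(shift([.499,-.212,.17],85))"
```

```text
(array([ 416.6, -202.7,   60.9]), np.float64(-68.2))
```

Request:
send_rows:
  targets: "50 -24 0 -9 0;100 -48 0 -18 0;150 -72 10 -27 0;200 -97 20 -36 0;250 -121 30 -45 0;300 -145 40 -54 0;350 -169 50 -62 0;390 -190 58 -68 0;417 -203 61 -68 0;417 -203 61 -68 0;417 -203 61 -68 0;417 -203 61 -68 0"

```text
time: 1.6
ee_pos: [0.4988, -0.2126, 0.1705]
tcp_rot: [180.0, 0.0, 84.7]
wrist_force: [-0.7, -0.6, -0.3]
opening: 0.0853
grasp_force: 0.0
```

```bash
python3 - <<'E'
from h import *
import pickle
o=bot.get_obs();im=camera('wrist');cv2.imwrite('pics/w1.png',im);pickle.dump(o,open('w1.pkl','wb'))
print(o['ee_pos'],o['tcp_rot'],o['time'])
for c in blobs(im,(22,120,70),(35,255,255),300):
    r=cv2.minAreaRect(c);p=ray('wrist',cv2.boxPoints(r),.04,o);print(r,cv2.contourArea(c));print(p,p.mean(0))
E
```

```text
[ 0.4988265  -0.21263242  0.17049888] [1.79991971e+02 1.01687703e-02 8.47048319e+01] 1.6
((258.5, 182.5), (43.0, 71.0), 90.0) 2962.0
[[ 0.46591848 -0.1906961   0.04      ]
 [ 0.52908777 -0.19659503  0.04      ]
 [ 0.52666911 -0.23754356  0.04      ]
 [ 0.46059245 -0.23136723  0.04      ]] [ 0.49556695 -0.21405048  0.04      ]
((229.50001525878906, 77.5), (55.02362823486328, 36.68241500854492), 18.434947967529297) 1868.0
[[ 0.45315755 -0.12591273  0.04      ]
 [ 0.46654923 -0.10055957  0.04      ]
 [ 0.5071123  -0.11742514  0.04      ]
 [ 0.49485774 -0.14377412  0.04      ]] [ 0.48041921 -0.12191789  0.04      ]
```

View pics/w1.png

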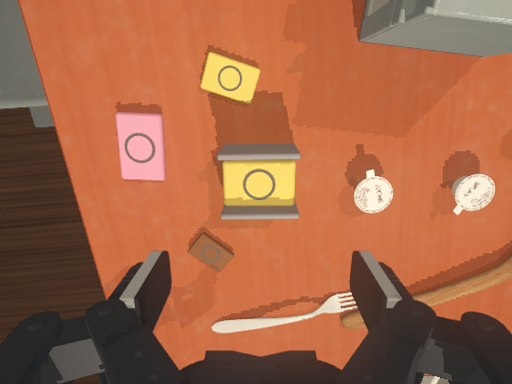

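The wrist view shows the yellow token at (259,183), with its long axis within a degree of the finger closing direction. The decoy is at (230,78) and both pods are clear of the fingers. Next I'll descend to grip it by its short ends.

```bash
python3 -c "
from h import *
print(shift([.4965,-.2135,.0225],84.7))"
```

```text
(array([ -1.1,  -2.3, 148. ]), np.float64(-0.0))
```

Request:
send_rows:
  targets: "-1 -2 40 0 0;-1 -2 80 0 0;-1 -2 115 0 0;-1 -2 140 0 0;-1 -2 148 0 0;-1 -2 148 0 0;-1 -2 148 0 0;-1 -2 148 0 120;-1 -2 148 0 120;-1 -2 148 0 120;-1 -2 148 0 120;-1 -2 148 0 120;-1 -2 148 0 120"
  newtons: 30

```text
time: 3.28
ee_pos: [0.4979, -0.2129, 0.0234]
tcp_rot: [179.9, 0.0, 84.8]
wrist_force: [-1.0, 0.0, 5.5]
opening: 0.0652
grasp_force: 33.0
```

Request:
send_rows:
  targets: "0 0 -10 0 120;0 0 -30 0 120;0 0 -60 0 120;0 0 -90 0 120;0 0 -110 0 120;0 0 -120 0 120;0 0 -120 0 120;0 0 -120 0 120"

```text
time: 4.28
ee_pos: [0.497, -0.2125, 0.1413]
tcp_rot: [-179.9, -0.0, 84.8]
wrist_force: [0.4, 0.6, -0.6]
opening: 0.0653
grasp_force: 33.9
```

```bash
python3 - <<'E'
from h import *
o=bot.get_obs();im=camera('wrist');cv2.imwrite('pics/w2.png',im)
print(o['ee_pos'],o['tcp_rot'],o['time'])
print(shift([.455,-.03,.09],84.8),shift([.455,-.03,-.0055],84.8))
E
```

```text
[ 0.49697524 -0.21252368  0.14130872] [-1.79925388e+02 -2.56531114e-02  8.47777015e+01] 4.275
(array([177.9, -58.3,  51.4]), np.float64(-0.0)) (array([177.8, -58.1, 146.9]), np.float64(-0.0))
```

View pics/w2.png

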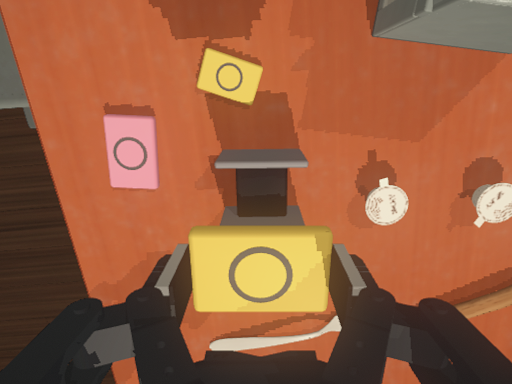

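The token is held level by its short ends, centred near (260,270). The holder is now empty at (262,190). Next I'll carry it over the clear area.

Request:
send_rows:
  targets: "40 -12 0 0 120;90 -26 0 0 120;140 -41 10 0 120;185 -54 30 0 120;208 -61 55 0 120;208 -61 85 0 120;208 -61 115 0 120;208 -61 135 0 120;208 -61 142 0 120;208 -61 142 0 120;208 -61 142 0 120"

```text
time: 5.7
ee_pos: [0.456, -0.0, 0.0011]
tcp_rot: [179.9, -0.0, 84.8]
wrist_force: [0.7, -0.3, -0.5]
opening: 0.0656
grasp_force: 33.9
```

Request:
send_rows:
  targets: "0 0 3 0 120;0 0 5 0 120;0 0 6 0 120;0 0 6 0 120;0 0 6 0 120"

```text
time: 6.32
ee_pos: [0.4555, -0.0, -0.0057]
tcp_rot: [180.0, 0.0, 84.8]
wrist_force: [0.2, -0.4, -0.4]
opening: 0.0653
grasp_force: 33.9
```

Request:
send_rows:
  targets: "0 0 1 0 120;0 0 1 0 120;0 0 1 0 60;0 0 1 0 0;0 0 0 0 0;0 0 0 0 0;0 0 0 0 0;0 0 -20 0 0;0 0 -60 0 0;0 0 -110 0 0;0 0 -150 0 0;0 0 -170 0 0;0 0 -170 0 0;0 0 -170 0 0"

```text
time: 8.07
ee_pos: [0.4552, 0.0, 0.1631]
tcp_rot: [-179.9, 0.0, 84.8]
wrist_force: [0.2, 0.4, -0.1]
opening: 0.0853
grasp_force: 0.0
```

```bash
python3 - <<'E'
from h import *
import pickle
o=bot.get_obs();im=camera('wrist');cv2.imwrite('pics/w3.png',im);pickle.dump(o,open('w3.pkl','wb'))
print(o['ee_pos'],o['tcp_rot'],o['time'],o['opening'])
for c in blobs(im,(22,120,70),(35,255,255),300):
    p=ray('wrist',c[:,0,:].astype(float),.01,o)[:,:2]*1000
    r=cv2.minAreaRect(p.astype(np.float32));print(r)
E
```

```text
[4.55157182e-01 4.63050173e-06 1.63091026e-01] [-1.79921799e+02  8.83493678e-03  8.47782951e+01] 8.075 0.08531266173630205
((477.379150390625, -118.13186645507812), (33.40216827392578, 48.86499786376953), 66.3953857421875)
((454.0194091796875, -1.142251968383789), (41.701622009277344, 64.70469665527344), 84.75669860839844)
```

View pics/w3.png

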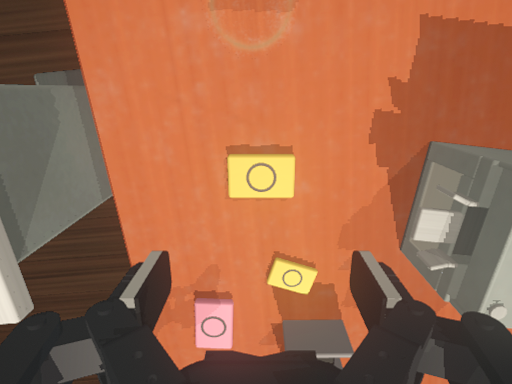

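The token lies flat and released at (262,177) in this view, roughly (0.454, -0.001) m with yaw -5.2°. The box front and tongue are at the right, around (440,225). Next I'll turn the tool about 98° and look at the box mouth.

```bash
python3 -c "
from h import *
print(shift([.55,-.025,.25],-13))"
```

```text
(array([-16.3,  96.7, -87.3]), np.float64(97.8))
```

Request:
send_rows:
  targets: "0 0 -40 10 0;0 0 -87 20 0;-5 30 -87 30 0;-10 60 -87 40 0;-16 97 -87 50 0;-16 97 -87 60 0;-16 97 -87 70 0;-16 97 -87 80 0;-16 97 -87 90 0;-16 97 -87 98 0;-16 97 -87 98 0;-16 97 -87 98 0;-16 97 -87 98 0"

```text
time: 9.75
ee_pos: [0.543, -0.0733, 0.2509]
tcp_rot: [-177.9, 0.1, -8.7]
wrist_force: [0.3, -0.4, 0.1]
opening: 0.0853
grasp_force: 0.0
```

```bash
python3 - <<'E'
from h import *
import pickle
o=bot.get_obs();im=camera('wrist');cv2.imwrite('pics/w4.png',im);pickle.dump(o,open('w4.pkl','wb'))
print(o['ee_pos'],o['tcp_rot'],o['time'],o['opening'])
for c in blobs(im,(22,120,70),(35,255,255),300):
    p=ray('wrist',c[:,0,:].astype(float),.01,o)[:,:2]*1000
    r=cv2.minAreaRect(p.astype(np.float32));print(r)
E
```

```text
[ 0.54296484 -0.07330429  0.25086277] [-1.77857823e+02  1.18862531e-01 -8.74769062e+00] 9.75 0.08527171027059248
((455.2564697265625, -3.2106285095214844), (42.948699951171875, 65.29303741455078), 84.68253326416016)
((479.3309631347656, -120.80773162841797), (32.35708999633789, 48.32444763183594), 67.02835845947266)
```

View pics/w4.png

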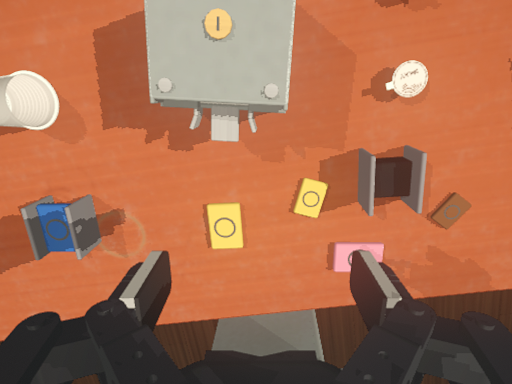

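Request:
send_rows:
  targets: "0 0 0 0 0;0 0 0 0 0;0 0 0 0 0;0 0 0 0 0"

```text
time: 10.3
ee_pos: [0.543, -0.074, 0.2513]
tcp_rot: [-177.9, 0.1, -8.8]
wrist_force: [-0.3, -0.9, 0.1]
opening: 0.0855
grasp_force: 0.0
```

```bash
python3 - <<'E'
from h import *
o=bot.get_obs();print(o['q'],o['qd'],o['tcp_rot'],o['ee_pos'])
E
```

```text
[ -8.87066918   5.26317484  12.60378168  97.42081179   2.14276473
 179.94309841] [-0.0149614   0.09348686  0.02890302  0.04303355 -0.05322961  0.07508948] [-1.77857157e+02  7.80773924e-02 -8.81380732e+00] [ 0.54296102 -0.07395565  0.25131844]
```

This view shows the box front edge at (151,101)–(287,110), the tongue at (225,125) and the token at (225,226). The last joint is at its limit here, so I'll turn the tool the other way, to yaw about 167°.

```bash
python3 - <<'E'
from h import *
import pickle
o=pickle.load(open('w4.pkl','rb'))
A=ray('wrist',[[151,101],[287,110],[146,0],[295,0]],.115,o);print(A.round(4))
B=ray('wrist',[[211,140],[239,141]],.075,o);print(B.round(4),B.mean(0))
d=A[0]-A[1];print('yaw front',np.degrees(np.arctan2(-d[0],d[1])))
for i,j in((0,2),(1,3)):
  e=A[j]-A[i];print('side',np.degrees(np.arctan2(e[1],e[0])))
o=bot.get_obs()
print(shift([.50,-.01,.20],167,o))
E
```

```text
[[ 0.6258  0.0147  0.115 ]
 [ 0.6006 -0.1009  0.115 ]
 [ 0.701  -0.0015  0.115 ]
 [ 0.6821 -0.1175  0.115 ]]
[[ 0.5799 -0.0217  0.075 ]
 [ 0.5747 -0.0501  0.075 ]] [ 0.57728902 -0.03590358  0.075     ]
yaw front -12.324409701155288
side -12.15262024454969
side -11.525914831503083
(array([-52.2, -54.7,  53.5]), np.float64(-175.8))
```

Request:
send_rows:
  targets: "-10 -10 0 -10 0;-20 -20 0 -20 0;-30 -30 0 -30 0;-40 -40 10 -40 0;-52 -55 20 -50 0;-52 -55 30 -60 0;-52 -55 40 -70 0;-52 -55 53 -80 0;-52 -55 53 -90 0;-52 -55 53 -100 0;-52 -55 53 -110 0;-52 -55 53 -120 0;-52 -55 53 -130 0;-52 -55 53 -140 0;-52 -55 53 -150 0;-52 -55 53 -160 0;-52 -55 53 -170 0;-52 -55 53 -176 0;-52 -55 53 -176 0;-52 -55 53 -176 0"

```text
time: 12.8
ee_pos: [0.5002, -0.0097, 0.2005]
tcp_rot: [177.9, -0.2, 167.1]
wrist_force: [0.4, -0.3, -0.5]
opening: 0.0854
grasp_force: 0.0
```

```bash
python3 - <<'E'
from h import *
import pickle
o=bot.get_obs();im=camera('wrist');pickle.dump(o,open('w5.pkl','wb'));cv2.imwrite('pics/w5.png',im)
cv2.imwrite('pics/w5b.png',cv2.resize(im[100:360,100:420],None,fx=2.3,fy=2.3,interpolation=cv2.INTER_CUBIC))
print(o['ee_pos'],o['tcp_rot'],o['time'],o['qd'].round(2) if hasattr(o['qd'],'round') else o['qd'])
for c in blobs(im,(22,120,70),(35,255,255),300):
    p=ray('wrist',c[:,0,:].astype(float),.01,o)[:,:2]*1000
    r=cv2.minAreaRect(p.astype(np.float32));print(r)
E
```

```text
[ 0.50020678 -0.00974875  0.20047534] [177.86776187  -0.23465936 167.05049829] 12.8 [ 0.01 -0.06 -0.05 -0.03 -0.04 -0.37]
((476.5244445800781, -119.65908813476562), (32.44659423828125, 48.43934631347656), 66.816162109375)
((453.42437744140625, -2.1928234100341797), (42.61503601074219, 64.5724105834961), 84.96676635742188)
```

View pics/w5b.png

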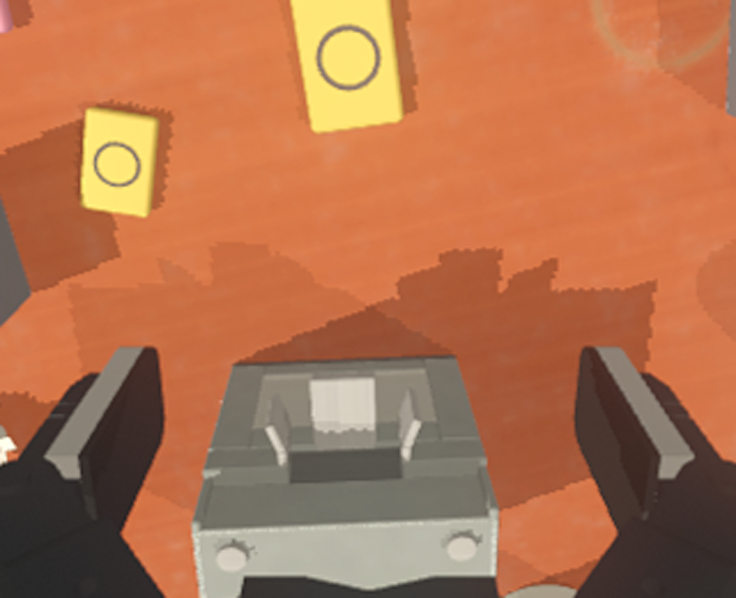

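```bash
python3 - <<'E'
from h import *
import pickle
from scipy.optimize import least_squares
o5=pickle.load(open('w5.pkl','rb'));o4=pickle.load(open('w4.pkl','rb'))
f=lambda *p:np.array([[100+a/2.3,100+b/2.3] for a,b in p])
P5=[((-.040,.014,.075),(310,380)),((-.040,-.014,.075),(375,379)),((0,.06,.115),(195,525)),((0,-.06,.115),(497,519)),
 ((-.028,.031,.089),(268,428)),((-.028,-.031,.089),(418,421))]
P4=[((-.040,.014,.075),(211,140)),((-.040,-.014,.075),(239,141)),((0,.06,.115),(151,101)),((0,-.06,.115),(287,110))]
for nm,sets in(('w5',[(P5,o5,f(*[p[1] for p in P5]))]),('w4',[(P4,o4,np.array([p[1] for p in P4],float))])):
    pass
S5=(np.array([p[0] for p in P5]),f(*[p[1] for p in P5]),o5);S4=(np.array([p[0] for p in P4]),np.array([p[1] for p in P4],float),o4)
def res(v,S):
    R=Ro.from_euler('z',v[2],degrees=True).as_matrix();r=[]
    for X,u,o in S: r.append((proj('wrist',X@R.T+[v[0],v[1],0],o)-u).ravel())
    return np.concatenate(r)
for S in([S5],[S4],[S5,S4]):
    s=least_squares(res,[.615,-.044,-12],args=(S,),x_scale=[.01,.01,1]);print(s.x.round(4));print(s.fun.reshape(-1,2).round(1).tolist())
E
```

```text
[ 5.768000e-01 -3.390000e-02  1.671362e+02]
[[1.4, 33.5], [0.7, 33.3], [-5.8, -38.1], [3.2, -38.8], [1.0, 11.8], [0.3, 13.2]]
[  0.6176  -0.0431 -12.1505]
[[0.1, 1.6], [-0.7, 2.3], [-0.8, -1.4], [1.3, -1.7]]
[ 0.6201 -0.0405 -3.4753]
[[25.4, 0.1], [-31.0, 5.3], [134.9, -9.0], [-127.8, 15.0], [63.9, -4.9], [-65.5, 8.8], [3.2, 1.5], [2.2, -1.8], [-3.0, 7.0], [-2.0, -15.2]]
```

```bash
python3 - <<'E'
from h import *
import pickle
from scipy.optimize import least_squares
o5=pickle.load(open('w5.pkl','rb'));o4=pickle.load(open('w4.pkl','rb'))
P5=[((-.040,-.014,.075),(310,380)),((-.040,.014,.075),(375,379)),((0,-.06,.115),(195,525)),((0,.06,.115),(497,519)),
 ((-.028,-.031,.089),(268,428)),((-.028,.031,.089),(418,421))]
P4=[((-.040,.014,.075),(211,140)),((-.040,-.014,.075),(239,141)),((0,.06,.115),(151,101)),((0,-.06,.115),(287,110))]
S5=(np.array([p[0] for p in P5]),np.array([[100+p[1][0]/2.3,100+p[1][1]/2.3] for p in P5]),o5);S4=(np.array([p[0] for p in P4]),np.array([p[1] for p in P4],float),o4)
def res(v,S):
    R=Ro.from_euler('z',v[2],degrees=True).as_matrix()
    return np.concatenate([(proj('wrist',X@R.T+[v[0],v[1],0],o)-u).ravel() for X,u,o in S])
for S in([S5],[S4],[S5,S4]):
    s=least_squares(res,[.615,-.044,-12],args=(S,),x_scale=[.01,.01,1]);print(s.x.round(4));print(s.fun.reshape(-1,2).round(1).tolist())
o=bot.get_obs();y=np.radians(174.8);c=np.array([.4552,-.001])+.0215*np.array([np.cos(y),np.sin(y)])
print(c,shift([*c,.05],174.8,o),shift([*c,-.001],174.8,o))
E
```

```text
[  0.617  -0.043 -12.585]
[[0.2, 0.1], [0.6, -0.2], [-1.9, 1.7], [0.6, 0.0], [0.2, -1.3], [0.4, -0.1]]
[  0.6176  -0.0431 -12.1505]
[[0.1, 1.6], [-0.7, 2.3], [-0.8, -1.4], [1.3, -1.7]]
[  0.6173  -0.043  -12.3496]
[[0.1, 0.4], [0.5, 0.0], [-1.8, 2.2], [0.7, 0.1], [0.2, -0.9], [0.4, 0.1], [-0.0, 1.8], [-0.9, 2.7], [-0.8, -1.2], [1.2, -1.0]]
[0.43378849 0.0009486 ] (array([ 66.5, -10.1, 150.5]), np.float64(-7.7)) (array([ 66.3, -12. , 201.5]), np.float64(-7.7))
```

Request:
send_rows:
  targets: "33 -5 40 -4 0;66 -10 90 -8 0;66 -10 130 -8 0;66 -11 150 -8 0;66 -12 170 -8 0;66 -12 190 -8 0;66 -12 199 -8 0;66 -12 199 -8 0;66 -12 199 -8 0"

```text
time: 13.98
ee_pos: [0.4345, 0.0006, 0.0022]
tcp_rot: [177.9, 0.1, 175.2]
wrist_force: [0.1, 0.1, 1.0]
opening: 0.0856
grasp_force: 0.0
```

```bash
python3 - <<'E'
from h import *
o=bot.get_obs();y=np.radians(174.8);c=np.array([.4552,-.002])+.0215*np.array([np.cos(y),np.sin(y)])
print(o['ee_pos'],o['tcp_rot'],shift([*c,-.001],174.8,o))
E
```

```text
[0.4345355  0.00060943 0.00220627] [1.77851730e+02 1.24542525e-01 1.75163241e+02] (array([ 0.7, -0.8,  3.2]), np.float64(0.4))
```

Request:
send_rows:
  targets: "1 -1 3 0 0;1 -1 3 0 0;1 -1 3 0 100;1 -1 3 0 160;1 -1 3 0 160;1 -1 3 0 160;1 -1 3 0 160;1 -1 3 0 160"
  newtons: 30

```text
time: 14.98
ee_pos: [0.4335, -0.0006, -0.0009]
tcp_rot: [177.9, 0.1, 175.2]
wrist_force: [-0.5, -3.2, 5.5]
opening: 0.0429
grasp_force: 32.8
```

Request:
send_rows:
  targets: "0 0 -10 0 160;0 0 -40 0 160;0 0 -80 0 160;0 0 -110 0 160;0 0 -120 0 160;0 0 -120 0 160;0 0 -120 0 160"

```text
time: 15.85
ee_pos: [0.4319, -0.0046, 0.117]
tcp_rot: [177.9, -0.0, 175.2]
wrist_force: [0.1, 0.2, -0.5]
opening: 0.0429
grasp_force: 30.7
```

```bash
cat >> h.py <<'E'
BX=np.array([.6172,-.0430]);BY=-12.4
def bw(x,y,z):
    a=np.radians(BY);return [BX[0]+x*np.cos(a)-y*np.sin(a),BX[1]+x*np.sin(a)+y*np.cos(a),z]
E
python3 - <<'E'
from h import *
import pickle
o=bot.get_obs();im=camera('wrist');cv2.imwrite('pics/w6.png',im);pickle.dump(o,open('w6.pkl','wb'))
print(o['ee_pos'],o['tcp_rot'],o['time'],o['opening'])
for c in blobs(im,(22,120,70),(35,255,255),300):
    p=ray('wrist',c[:,0,:].astype(float),o['ee_pos'][2]+.011,o)
    q=((p-o['ee_pos'])@tcp(o)[:3,:3])[:,:2]*1000
    print('in tool',cv2.minAreaRect(q.astype(np.float32)))
for x,z in((-.12,.0765),(-.0435,.0765)): print(shift(bw(x,0,z),180+BY,o))
E
```

```text
[ 0.43187986 -0.00456565  0.11698386] [ 1.77856128e+02 -4.09943680e-02  1.75183049e+02] 15.85 0.04285895895043657
in tool ((-19.763324737548828, -0.02490997314453125), (42.61975860595703, 65.65570831298828), 89.69457244873047)
in tool ((10.812356948852539, -60.39673614501953), (26.12506103515625, 17.149272918701172), 18.58087158203125)
(array([-69. ,  -8.4,  40.1]), np.float64(7.6))
(array([-144.8,  -18.5,   39.7]), np.float64(7.6))
```

View pics/w6.png

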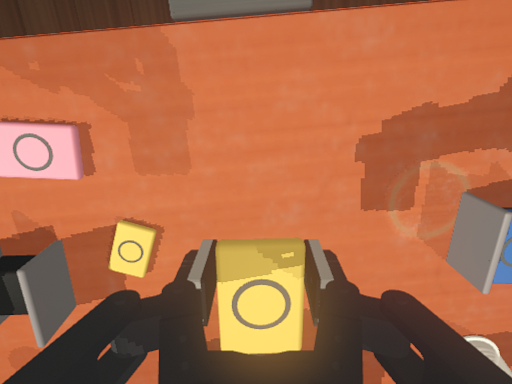

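The token is gripped by its long sides near its rear end, centred at (260,300) and straight with the tool. Next I'll go to the pre-insert pose.

Request:
send_rows:
  targets: "-25 -3 0 3 160;-50 -6 20 6 160;-69 -8 40 8 160;-69 -8 40 8 160;-69 -8 40 8 160;-69 -8 40 8 160"

```text
time: 16.65
ee_pos: [0.5006, -0.0168, 0.079]
tcp_rot: [177.9, -0.2, 167.2]
wrist_force: [0.3, 0.5, -0.3]
opening: 0.043
grasp_force: 30.7
```

```bash
python3 - <<'E'
from h import *
o=bot.get_obs()
print(o['ee_pos'],o['tcp_rot'])
for x,z in((-.0435,.0765),): print(shift(bw(x,0,z),180+BY,o))
E
```

```text
[ 0.50056016 -0.01681765  0.0789529 ] [ 1.77854509e+02 -1.74554697e-01  1.67215310e+02]
(array([-76.1,  -0.1,   2.2]), np.float64(-0.4))
```

Request:
send_rows:
  targets: "-15 0 2 0 160;-30 0 2 0 160;-40 0 2 0 160;-48 0 2 0 160;-54 0 2 0 160;-54 0 2 0 160"

```text
time: 17.4
ee_pos: [0.5536, -0.0289, 0.0757]
tcp_rot: [177.9, -0.2, 167.2]
wrist_force: [-0.4, -0.5, -0.3]
opening: 0.0433
grasp_force: 30.7
```

```bash
python3 - <<'E'
from h import *
o=bot.get_obs()
print(o['ee_pos'],o['tcp_rot'],o['wrist_force'])
for x,z in((-.0435,.0765),): print(shift(bw(x,0,z),180+BY,o))
E
```

```text
[ 0.5535867  -0.0289028   0.07573453] [177.87161435  -0.24873939 167.18045448] [-0.41921044 -0.50498938 -0.33759402]
(array([-21.7,   0.1,  -0.9]), np.float64(-0.4))
```

Token front is about at the mouth, with no contact. Continuing.

Request:
send_rows:
  targets: "-6 0 -1 0 160;-12 0 -1 0 160;-17 0 -1 0 160;-22 0 -1 0 160;-22 0 -1 0 160;-22 0 -1 0 160"

```text
time: 18.15
ee_pos: [0.5747, -0.0337, 0.0767]
tcp_rot: [177.9, -0.2, 167.2]
wrist_force: [0.1, 0.1, -0.6]
opening: 0.0432
grasp_force: 30.7
```

```bash
python3 - <<'E'
from h import *
o=bot.get_obs()
print(o['ee_pos'],o['tcp_rot'],o['wrist_force'],shift(bw(-.0435,0,.0765),180+BY,o))
im=camera('side');u=proj('side',[bw(-.02,0,.08)])[0].astype(int);x,y=u
cv2.imwrite('pics/s1.png',cv2.resize(im[y-60:y+60,x-80:x+80],None,fx=4,fy=4,interpolation=cv2.INTER_CUBIC))
E
```

```text
[ 0.57469915 -0.03373597  0.07672072] [177.86829516  -0.24924368 167.18288101] [ 0.07704575  0.09552312 -0.64241519] (array([0. , 0.1, 0.2]), np.float64(-0.4))
```

View pics/s1.png

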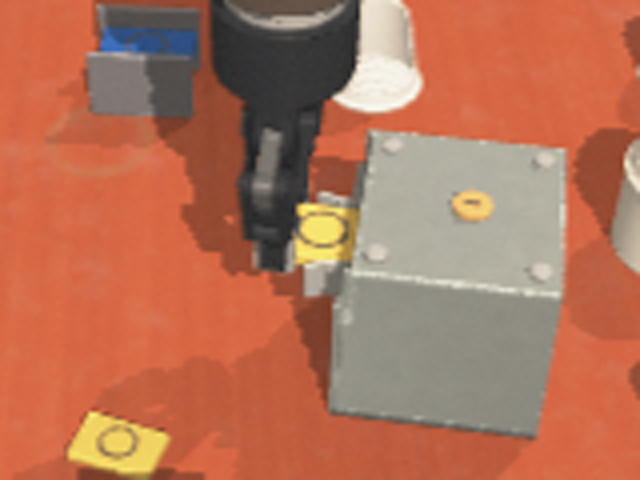

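The token is halfway into the slot between the cheeks at (325,232), with the fingers clear at (275,200). Next I'll lower it onto the tongue, release, lift, retreat and shut the fingers.

Request:
send_rows:
  targets: "0 0 1 0 160;0 0 2 0 160;0 0 2 0 160;0 0 2 0 110;0 0 2 0 60;0 0 2 0 0;0 0 2 0 0;0 0 2 0 0;0 0 -15 0 0;0 0 -40 0 0;20 0 -50 0 0;50 0 -50 0 128;70 0 -50 0 255;70 0 -50 0 255;70 0 -50 0 255;70 0 -50 0 255"

```text
time: 20.2
ee_pos: [0.507, -0.0202, 0.1271]
tcp_rot: [177.9, -0.2, 167.2]
wrist_force: [0.9, 0.0, -0.9]
opening: -0.0001
grasp_force: 0.0
```

```bash
python3 - <<'E'
from h import *
import pickle
o=bot.get_obs();im=camera('wrist');cv2.imwrite('pics/w7.png',im);pickle.dump(o,open('w7.pkl','wb'))
print(o['ee_pos'],o['tcp_rot'],o['time'],o['opening'])
a=np.radians(BY);R=np.array([[np.cos(a),np.sin(a)],[-np.sin(a),np.cos(a)]])
for n in('wrist','side'):
  im=camera(n)
  for c in blobs(im,(22,120,70),(35,255,255),25):
    p=ray(n,c[:,0,:].astype(float),.085,o)[:,:2]
    q=(p-BX)@R.T*1000; print(n,'box frame min',q.min(0).round(1),'max',q.max(0).round(1),cv2.minAreaRect(q.astype(np.float32)))
for x in(-.10,-.07,-.02): print(shift(bw(x,0,.079),180+BY,o))
E
```

```text
[ 0.5069978  -0.02022746  0.12714784] [177.86645094  -0.22262792 167.17589137] 20.2 -8.416615318425207e-05
wrist box frame min [-32.8  -5.7] max [-9.7  4. ] ((-21.282024383544922, -0.712738037109375), (9.712372779846191, 22.969898223876953), 89.18927001953125)
wrist box frame min [-160.4  -89.9] max [-123.5  -62.1] ((-141.9169158935547, -76.3080062866211), (23.35045623779297, 34.480438232421875), 79.5677261352539)
side box frame min [-120.9 -180.9] max [ -75.6 -148.5] ((-98.25840759277344, -166.0015106201172), (29.218395233154297, 42.73903274536133), 79.90989685058594)
side box frame min [-51.8 -25.7] max [-11.3  22.2] ((-31.64760971069336, -1.745809555053711), (40.774044036865234, 47.45387649536133), 1.0780327320098877)
(array([-12.7,  -0.3,  48.1]), np.float64(-0.4))
(array([-42.7,  -0. ,  48. ]), np.float64(-0.4))
(array([-92.7,   0.3,  47.8]), np.float64(-0.4))
```

View pics/w7.png

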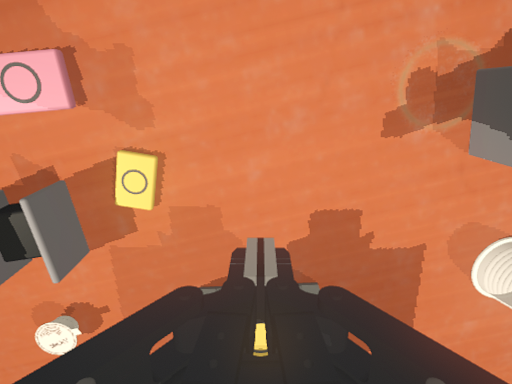

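The shut fingers are centred at (260,260) in front of the slot. The token still lies on the tongue; the side view puts its rear at about x = -52 mm, straight to 1°. Next I'll lower behind it and push.

Request:
send_rows:
  targets: "0 0 20 0 255;0 0 40 0 255;0 0 49 0 255;0 0 49 0 255;-15 0 49 0 255;-30 0 49 0 255;-42 0 49 0 255;-50 0 49 0 255;-58 0 49 0 255;-66 0 49 0 255;-66 0 49 0 255"

```text
time: 21.72
ee_pos: [0.5713, -0.033, 0.0777]
tcp_rot: [177.9, -0.2, 167.2]
wrist_force: [0.1, -0.5, -0.3]
opening: -0.0004
grasp_force: 0.0
```

```bash
cat > st.py <<'E'
from h import *
o=bot.get_obs()
print(o['ee_pos'],o['wrist_force'],'to -.0115:',shift(bw(-.0115,0,.078),180+BY,o))
im=camera('side')
a=np.radians(BY);R=np.array([[np.cos(a),np.sin(a)],[-np.sin(a),np.cos(a)]])
for c in blobs(im,(22,120,70),(35,255,255),8):
    q=(ray('side',c[:,0,:].astype(float),.085,o)[:,:2]-BX)@R.T*1000; print(cv2.contourArea(c),q.min(0).round(1),q.max(0).round(1))
E
python3 st.py
```

```text
[ 0.57131508 -0.03297582  0.07772277] [ 0.12918322 -0.48535773 -0.31175611] to -.0115: (array([-35.5,   0.3,  -0.4]), np.float64(-0.4))
22.0 [-105.3 -169.6] [ -92.5 -158.4]
119.5 [-120.3 -180.9] [ -76.1 -148.5]
101.0 [-29.2 -17.8] [-9.2 32.1]
```

Request:
send_rows:
  targets: "-6 0 0 0 255;-12 0 0 0 255;-18 0 0 0 255;-23 0 0 0 255;-28 0 0 0 255;-31 0 0 0 255;-31 0 0 0 255"

```text
time: 22.65
ee_pos: [0.6013, -0.0398, 0.0776]
tcp_rot: [177.9, -0.2, 167.2]
wrist_force: [-0.3, 0.3, -0.4]
opening: 0.0002
grasp_force: 0.0
```

```bash
python3 st.py
```

```text
[ 0.60127826 -0.0398162   0.07760584] [-0.28178168  0.25693596 -0.40982943] to -.0115: (array([-4.7,  0.4, -0.4]), np.float64(-0.4))
213.5 [-120.9 -180.6] [ -76.1 -148.5]
```

Request:
send_rows:
  targets: "-2 0 0 0 255;-4 0 0 0 255;-5 0 0 0 255;-5 0 0 0 255;-5 0 0 0 255"

```text
time: 23.32
ee_pos: [0.606, -0.0409, 0.0777]
tcp_rot: [177.9, -0.2, 167.2]
wrist_force: [-1.0, -0.0, 0.7]
opening: 0.0001
grasp_force: 0.0
```

```bash
python3 st.py
```

```text
[ 0.6060208  -0.04086553  0.07770431] [-0.96188762 -0.0222466   0.66355796] to -.0115: (array([ 0.1,  0.3, -0.3]), np.float64(-0.4))
215.0 [-120.9 -180.9] [ -76.1 -148.5]
```

Request:
send_rows:
  targets: "-1 0 0 0 255;-2 0 0 0 255;-3 0 0 0 255;-3 0 0 0 255;-3 0 0 0 255"

```text
time: 24.0
ee_pos: [0.6067, -0.041, 0.0777]
tcp_rot: [177.9, -0.5, 167.2]
wrist_force: [-13.8, 2.4, 7.4]
opening: -0.0001
grasp_force: 7.0
```

The fingers have met the panel. I'll retreat and check where the token went.

Request:
send_rows:
  targets: "10 0 0 0 255;40 0 0 0 255;90 0 0 0 255;115 0 -40 0 255;115 0 -100 0 255;115 0 -130 0 255;115 0 -130 0 255;115 0 -130 0 255"

```text
time: 25.0
ee_pos: [0.4961, -0.0208, 0.2071]
tcp_rot: [177.9, -0.3, 167.2]
wrist_force: [-0.3, 1.0, -0.7]
opening: 0.0003
grasp_force: 0.0
```

```bash
python3 - <<'E'
from h import *
o=bot.get_obs();print(o['ee_pos'],o['wrist_force'])
for n in('wrist','top','side'):
    im=camera(n);cv2.imwrite(f'pics/e_{n}.png',im)
    print(n,'slot px',proj(n,[bw(0,0,.08),bw(-.02,0,.085),bw(-.008,0,.03)],o).round().tolist())
    for c in blobs(im,(20,90,40),(36,255,255),3): print(cv2.contourArea(c),cv2.boundingRect(c))
for c in blobs(cv2.imread('pics/e_top.png'),(100,120,40),(130,255,255)):
    M=cv2.moments(c);print('blue',ray('top',[M['m10']/M['m00'],M['m01']/M['m00']],.04))
E
```

```text
[ 0.49606183 -0.02084512  0.20714791] [-0.32835874  0.96787206 -0.7326433 ]
wrist slot px [[261.0, 300.0], [261.0, 286.0], [260.0, 267.0]]
1223.0 (148, 147, 33, 46)
top slot px [[255.0, 169.0], [254.0, 175.0], [254.0, 173.0]]
21.5 (423, 174, 7, 8)
23.0 (248, 167, 16, 5)
59.5 (405, 148, 11, 20)
side slot px [[275.0, 193.0], [266.0, 190.0], [271.0, 208.0]]
236.5 (203, 235, 25, 17)
31.5 (300, 180, 9, 6)
blue [[0.49500694 0.20602332 0.04      ]]
```

Request:
send_rows:
  targets: "0 0 0 0 0;0 0 0 0 0;0 0 0 0 0;0 0 0 0 0;0 0 0 0 0;0 0 0 0 0"

```text
time: 25.9
ee_pos: [0.4963, -0.0209, 0.2081]
tcp_rot: [177.9, -0.2, 167.2]
wrist_force: [0.2, 0.1, 1.1]
opening: 0.0853
grasp_force: 0.0
```

```bash
cat > st2.py <<'E'
from h import *
import pickle
o=bot.get_obs();im=camera('wrist');cv2.imwrite('pics/w8.png',im);print(o['ee_pos'],o['opening'])
P=[bw(x,y,z) for x,y,z in((-.04,0,.075),(-.004,0,.075),(0,0,.089),(0,-.024,.089),(0,.024,.089),(0,0,.115),(-.008,0,.064),(-.008,0,.004))]
print(proj('wrist',P,o).round().tolist())
a=np.radians(BY);R=np.array([[np.cos(a),np.sin(a)],[-np.sin(a),np.cos(a)]])
for c in blobs(im,(18,60,30),(38,255,255),5):
    x,y,w,h=cv2.boundingRect(c);m=im[y:y+h,x:x+w].reshape(-1,3).mean(0).round()
    q=(ray('wrist',c[:,0,:].astype(float),.085,o)[:,:2]-BX)@R.T*1000
    print(cv2.contourArea(c),(x,y,w,h),m,'at z.085 box:',q.min(0).round(1),q.max(0).round(1))
u=proj('wrist',[bw(0,0,.089)],o)[0].astype(int)
for r in range(u[1]-44,u[1]+24,4): print(r,cv2.cvtColor(im[r:r+1,u[0]-24:u[0]+25:12],cv2.COLOR_BGR2HSV)[0].tolist())
E
python3 st2.py
```

```text
[ 0.49628913 -0.02085665  0.20807384] 0.08525219120776885
[[261.0, 262.0], [261.0, 292.0], [262.0, 304.0], [238.0, 305.0], [285.0, 304.0], [263.0, 323.0], [261.0, 283.0], [259.0, 255.0]]
161.5 (238, 291, 42, 7) [ 85. 133. 151.] at z.085 box: [-12.9 -23.4] [-6.5 17.8]
25.5 (240, 275, 7, 7) [115. 145. 158.] at z.085 box: [-31.9 -20.9] [-25.1 -14.9]
1252.5 (148, 146, 33, 47) [105. 200. 232.] at z.085 box: [-160.   -99.2] [-118.7  -68.4]
260 [[21, 39, 150], [15, 42, 134], [16, 39, 138], [17, 38, 142], [18, 43, 149]]
264 [[18, 44, 145], [20, 25, 218], [20, 26, 219], [20, 28, 201], [18, 40, 145]]
268 [[20, 41, 144], [21, 25, 215], [20, 26, 219], [20, 26, 203], [19, 39, 143]]
272 [[19, 39, 145], [20, 25, 215], [22, 26, 217], [21, 26, 204], [19, 35, 154]]
276 [[20, 39, 144], [21, 25, 214], [20, 25, 217], [20, 27, 205], [20, 31, 164]]
280 [[18, 38, 133], [19, 28, 204], [21, 26, 204], [21, 28, 191], [20, 32, 165]]
284 [[17, 36, 127], [19, 31, 157], [17, 33, 146], [20, 32, 144], [21, 30, 159]]
288 [[19, 34, 126], [21, 33, 146], [20, 31, 148], [20, 31, 148], [19, 29, 166]]
292 [[20, 31, 125], [21, 112, 171], [22, 133, 188], [22, 146, 190], [20, 31, 171]]
296 [[19, 35, 118], [20, 114, 130], [20, 65, 106], [25, 18, 86], [23, 30, 111]]
300 [[24, 32, 113], [19, 31, 91], [20, 34, 91], [21, 28, 90], [23, 28, 108]]
304 [[28, 29, 113], [20, 34, 89], [24, 30, 86], [27, 26, 97], [28, 29, 116]]
308 [[26, 31, 116], [25, 26, 117], [30, 24, 118], [27, 24, 117], [25, 26, 118]]
312 [[25, 28, 117], [25, 28, 118], [28, 26, 119], [28, 26, 118], [28, 26, 118]]
316 [[25, 27, 121], [28, 26, 118], [28, 26, 118], [28, 26, 117], [27, 24, 117]]
320 [[26, 30, 119], [25, 28, 119], [27, 24, 117], [28, 26, 116], [30, 24, 115]]
324 [[26, 25, 175], [30, 20, 187], [30, 20, 190], [30, 20, 191], [30, 21, 191]]
```

```bash
python3 -c "
from h import *
print(shift(bw(-.108,0,.092),180+BY))"
```

```text
(array([-1.530e+01,  1.000e-01,  1.161e+02]), np.float64(-0.4))
```

Request:
send_rows:
  targets: "0 0 40 0 0;0 0 80 0 0;-15 0 110 0 0;-15 0 116 0 0;-15 0 116 0 0;-15 0 116 0 0"

```text
time: 26.7
ee_pos: [0.5118, -0.0199, 0.0936]
tcp_rot: [177.8, -0.1, 167.2]
wrist_force: [-0.4, -0.2, -0.2]
opening: 0.0854
grasp_force: 0.0
```

```bash
sed -i '/^for r in range/d' st2.py; cat >> st2.py <<'E'
h=cv2.cvtColor(im,cv2.COLOR_BGR2HSV).astype(int)
print('floor-edge corners',proj('wrist',[bw(-.004,s*.024,.075) for s in(-1,1)],o).round(1).tolist(),'x-4 z70',proj('wrist',[bw(-.004,0,.07)],o).round(1).tolist())
for r in range(u[1]-60,u[1]+10,2):
    print(r,''.join('#' if h[r,c,1]>110 and 18<=h[r,c,0]<=36 else '+' if h[r,c,1]>60 and 18<=h[r,c,0]<=36 else '.' if h[r,c,2]>150 else 'r' if h[r,c,0]<14 and h[r,c,1]>120 else '-' for c in range(u[0]-60,u[0]+61,2)))
E
python3 st2.py
```

```text
[ 0.51184817 -0.01988841  0.09363799] 0.08541227720284016
[[261.0, 335.0], [261.0, 378.0], [262.0, 402.0], [224.0, 403.0], [299.0, 400.0], [264.0, 446.0], [260.0, 360.0], [258.0, 304.0]]
17.5 (282, 338, 4, 14) [112. 137. 146.] at z.085 box: [-46.2  12.6] [-36.1  14.6]
91.0 (231, 332, 8, 20) [112. 143. 154.] at z.085 box: [-51.8 -18.5] [-37.4 -14.2]
2786.5 (95, 152, 48, 68) [108. 203. 232.] at z.085 box: [-161.5  -84.6] [-126.2  -57.5]
floor-edge corners [[225.5, 378.9], [296.3, 376.2]] x-4 z70 [[260.7, 371.2]]
341 ----------------+++......................+--------.----------
343 ----------------+++......................+-------..----------
345 ----------------+++......................+-------...---------
347 ---------------++++......................+------....---------
349 ---------------++++......................+------....---------
351 -----------------++......................++------------------
353 -----------------------..............------------------------
355 ----------------------------.....----------------------------
357 ----------------------------------------------------
[... 1028 characters left out ...]
 18<=h[r,c,0]<=36 else '.' if h[r,c,2]>150 else 'r' if h[r,c,0]<14 and h[r,c,1]>120 else '-' for c in range(u[0]-60,u[0]+61,2)))
            ~~~~~~~^^^^^^^^^^^^^^^^^^^^^^^^^^^^^^^^^^^^^^^^^^^^^^^^^^^^^^^^^^^^^^^^^^^^^^^^^^^^^^^^^^^^^^^^^^^^^^^^^^^^^^^^^^^^^^^^^^^^^^^^^^^^^^^^^^^^^^^^^^^^^^^^^^^^^^^^^^^^^^^^^^^^^^^^^^^^^^^^^^^^^^^^^^^^^^^^^^^^
  File "st2.py", line 15, in <genexpr>
    print(r,''.join('#' if h[r,c,1]>110 and 18<=h[r,c,0]<=36 else '+' if h[r,c,1]>60 and 18<=h[r,c,0]<=36 else '.' if h[r,c,2]>150 else 'r' if h[r,c,0]<14 and h[r,c,1]>120 else '-' for c in range(u[0]-60,u[0]+61,2)))
                           ~^^^^^^^
IndexError: index 385 is out of bounds for axis 0 with size 384
```

The camera measurements show yellow through the low window on both sides of the tongue and nothing in front of the slot floor's edge. The 66 mm token cannot bridge the 71 mm from the slot down to the box floor, so it is inside. The fingers are clear of everything, so I'm handing in.

```bash
python3 -c "
from workcell import ticket
print(ticket.job_done())"
```

```text
the job is handed in; nothing more can be done
None
```

I pushed the yellow token through the slot, and the camera measurements put it inside the return box. The blue token is still in its holder. The job is handed in at about 27 s, but the hand-in returned no verdict and I viewed 11 pictures, one over your limit of 10.

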